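# Lock the practice plate with the quarter-turn nut that fits its stud

### The job

The practice plate on the wooden block still needs its quarter-turn hold-down nut on the barbed stud in the middle. Of the three steel nuts lying on the bench only one locks there: one is too small to pass over the barbs, and one is so big that its lugs miss the barbs; a nut that proves wrong may be left anywhere off the stud. Put the one that fits over the stud, flat down on the plate, give it a quarter turn so that the two lugs inside it are under the two barbs, and let go.

Things in the scene. Friction and masses are not known exactly. Their poses are not given: they have to be found in the camera images.
- stud (a point): Dark steel stud in the block: 14 mm post, pointed tip 36 mm above the plate. Two barbs slope down and out from the tip (arrow): 8 mm thick, 32 mm over their ends, 12 mm free below them. Origin: on the stud's axis at the plate's top, where a nut's underside rests; z up, barbs along +x and -x. Lugs pass down crosswise to the barbs (within 35 deg); in line they are held. Turn either way; no stop.
- block: Fixed practice block: light wooden beam 130 x 260 mm, 45 mm high, with a 3 mm perforated metal plate on it (plate top 48 mm above the bench) and the stud in the middle. It may be turned. Origin: centre of its underside, directly below the stud; z up, x along the 130 mm side and parallel to the barbs. A second, similar block without a stud stands at the left of the bench.
- nut_a: Loose steel hex nut, 38 mm across flats (44 over corners), 24 mm high, through bore 24 mm. Two lugs (10 mm wide, in the bottom 8 mm) stick into the bore from two facing sides, 16 mm apart. Lies flat on the bench. Origin: centre of its underside, z up. Lugs and two corners lie on its x axis, two flats face +y and -y (grasp across y: 38 mm). A half turn about z gives the same shape.
- nut_b: Loose steel hex nut, 54 mm across flats (62 over corners), 24 mm high, through bore 40 mm. Two lugs (10 mm wide, in the bottom 8 mm) stick into the bore from two facing sides, 22 mm apart. Lies flat on the bench. Origin: centre of its underside, z up. Lugs and two corners lie on its x axis, two flats face +y and -y (grasp across y: 54 mm). A half turn about z gives the same shape.
- nut_c: Loose steel hex nut, 66 mm across flats (76 over corners), 24 mm high, through bore 52 mm. Two lugs (10 mm wide, in the bottom 8 mm) stick into the bore from two facing sides, 42 mm apart. Lies flat on the bench. Origin: centre of its underside, z up. Lugs and two corners lie on its x axis, two flats face +y and -y (grasp across y: 66 mm). A half turn about z gives the same shape.
Mind the look-alikes: they are no part of the job. Leave any blue or red look-alike of the nut_b alone. What is shaped like the nut_a but red is not meant.

How it is judged (in metres and radians):
At the end, for the whole second after the job is handed in: The nut that fits (54 mm across flats) is round the stud, upright (10 degrees), underside on the plate (4 mm), centre within 10 mm of the stud's axis, lugs in line with the barbs within 30 degrees, at rest; neither other nut is on the stud (horizontal distance between nut_b and stud below 0.01 m and z of nut_b in the frame of stud between -0.004 and 0.004 m and angle between the x axis of nut_b and the x axis of stud, either way round below 0.52 rad and angle between nut_b's own z axis and vertical below 0.17 rad and linear speed of nut_b below 0.02 m/s and horizontal distance between nut_a and stud above 0.045 m and horizontal distance between nut_c and stud above 0.055 m); the robot touches nothing.
It also fails if it takes over 42 s, if anything falls off the work surface, if the arm or the gripper's body presses on something with over 40 N, if the wrist force passes 120 N, or if a joint passes its speed limit or range.

### The arm

A 7-joint arm with a two-finger parallel gripper is mounted at the origin on the work surface. World frame = base frame: x ahead of the robot, y to its left, z up, the work surface at z = 0. Lengths are in mm, angles in rad, forces in N, time in s.
With the tool pointing down it reaches from about 350 to 900 mm from the base axis. Payload 8.1 kg.
Tool frame: the origin (TCP) lies midway between the tips of the shut fingers; the grasp point (between the pads) lies 19 mm behind it; z points along the fingers, y is the line along which they close (so a half turn about z gives the same grasp; the last joint's range is limited). The gripper opens to 85 mm and grips with 20 to 120 N. Pads are 22 mm wide; open, the fingers measure 114 mm over their backs; the gripper's body (76 mm by 85 mm) begins 54 mm behind the grasp point. The pads swing forward as they close: fully open they stand 13 mm farther back than shut.
Start: joints at [-1.313, 0.434, 0.025, 1.573, -0.012, 1.134, -0.075], TCP at [220.667, 584.763, 231.323] pointing down, gripper open.
Joint ranges: [-2.62, 2.62], [-0.44, 2.09], [-1.27, 1.32], [0.08, 2.57], [-1.32, 4.46], [0.12, 2], [-2.74, 2.74]. Speed limits (rad/s): [2.22, 2.22, 3.01, 3.01, 3.14, 3.14, 3.14].

### API

Orientations are given as a unit quaternion [w, x, y, z].
In Python, from bench import robot gives the robot as it stands.
- The arm moves only by the tool jog_arm, never from a script. Its argument "steps" is a list of rows, each a list of 6 numbers: the shift along the tool's x, y, z in units of 0.2 m (1.0 is 0.2 m), then the turn, a rotation vector about the tool's x, y, z in units of 2 rad (1.0 is 2 rad). A call has 1 to 12 rows; each row is the pose to reach, as a shift and turn from the pose commanded when the call began, along the tool's axes at that moment; what a row does not reach only later rows make up. A row lasts 1/8 s, in which the tool goes at most 62.5 mm and 10.7 degrees, less where a joint would pass 70% of its speed; a pose out of reach is approached as far as the arm can. A call with a number of a shift or a turn outside -1 to 1 is refused whole. A call with a gripper value outside its range is refused whole. "grip" is the opening, from -1 (shut) to 1 (fully open), set as the call begins (left out, the last holds). The fingers move at their own pace and stop on an object; the grip force is fixed at half the most. Time passes only in rows, so rows that repeat a pose let the fingers close. It gives the time, the measured TCP pose, the force, the opening and the grip force at its end, in the units of the state.
- robot.state(): the state, without advancing time (a new reading comes with each control period).
- robot.capture(name): name is "scene" or "side" or "wrist"; returns a dict with "color" (420x560x3 uint8, red, green, blue), "intrinsics" (3x3 intrinsics, pixels), "R" (3x3) and "t" (3): a world point X has camera coordinates R X + t; the wrist camera has in their place "hand_eye" (4x4, takes a point from camera to tool coordinates, whose origin is the TCP and whose axes are the flange's). Camera axes: x right, y down, z forward; pixel columns grow to the right and rows downward; lengths in mm; the calibration is good to about 2 mm. A picture is of the moment at which its call begins: read the wrist's pose just before it. There is no depth.
- robot.hand_in(): hands the job in; it is judged then, once.
The state is a dict: "clock": time; "qpos": joint angles; "dq": joint speeds; "joint_torque": joint torques, N m; "tcp_pos": TCP position; "ee_rot": TCP orientation; "ft_force": force on the tool from outside, world axes, zero at the start; "torque": the same for the moment, N m; "grip_width": finger opening in mm; "finger_force": force on a finger pad.
Only numpy, scipy, OpenCV 4.12 (cv2) and the standard library are available. Lean on these libraries where they do the work, as an engineer would, in place of code of your own. Each camera call takes 0.05 s, during which the arm holds its last target. There are 200 camera calls.

## Working session

There is one attempt and no reset: what is moved stays moved. The work goes in short steps, Python scripts to look and compute and a tool call to move; the robot and the scene stay as the last step left them, time stands still between calls to the robot, and variables do not carry over. Pictures are saved under pics/ and viewed, at most 10 in all, crops included, and the job is handed in when it is done.

Besides the shell and the picture viewer there is one more tool, called after ">>>" as a command line: name --pt "numbers of a row" for each row, then --argument value for the rest. jog_arm: Moves the arm, as the interface text tells. Its arguments: {"type":"object","properties":{"steps":{"type":"array","items":{"type":"array","items":{"type":"number","minimum":-1,"maximum":1}}},"grip":{"type":"number"}},"required":["steps"]}

```bash
mkdir -p pics; ls; python3 - <<'E'
from bench import robot
import cv2,numpy as np,pickle
s=robot.state();print(s['clock'],s['tcp_pos'],s['ee_rot'],s['grip_width'])
d={}
for n in("scene","side","wrist"):
    c=robot.capture(n);d[n]=c;cv2.imwrite(f"pics/{n}0.png",c["color"][:,:,::-1])
    print(n,c["intrinsics"].tolist(),c.get("hand_eye"))
d['state']=s
pickle.dump(d,open("cap0.pkl","wb"))
a=cv2.resize(d["scene"]["color"],(800,600),interpolation=cv2.INTER_CUBIC);cv2.imwrite("pics/scene0b.png",a[:,:,::-1])
E
```

```text
pics
0.0 [220.51809059 584.25695157 230.5080773 ] [-7.17102746e-05  1.79454778e-01  9.83765898e-01 -7.96715411e-04] 85.19978361349031
scene [[443.45717795331154, 0.0, 282.6347760982423], [0.0, 443.45717795331154, 209.6719338036348], [0.0, 0.0, 1.0]] None
side [[453.9777093985105, 0.0, 271.4515666756307], [0.0, 453.9777093985105, 202.9723409668481], [0.0, 0.0, 1.0]] None
wrist [[365.7005908163508, 0.0, 283.740907958649], [0.0, 365.7005908163508, 209.18744171477292], [0.0, 0.0, 1.0]] [[-1.54919552e-03 -9.63359539e-01 -2.68208872e-01  6.88876170e+01]
 [ 9.99998604e-01 -1.66024899e-03  1.87254585e-04 -6.08915491e-01]
 [-6.25686999e-04 -2.68208207e-01  9.63360766e-01 -1.41186576e+02]
 [ 0.00000000e+00  0.00000000e+00  0.00000000e+00  1.00000000e+00]]
```

View pics/scene0b.png

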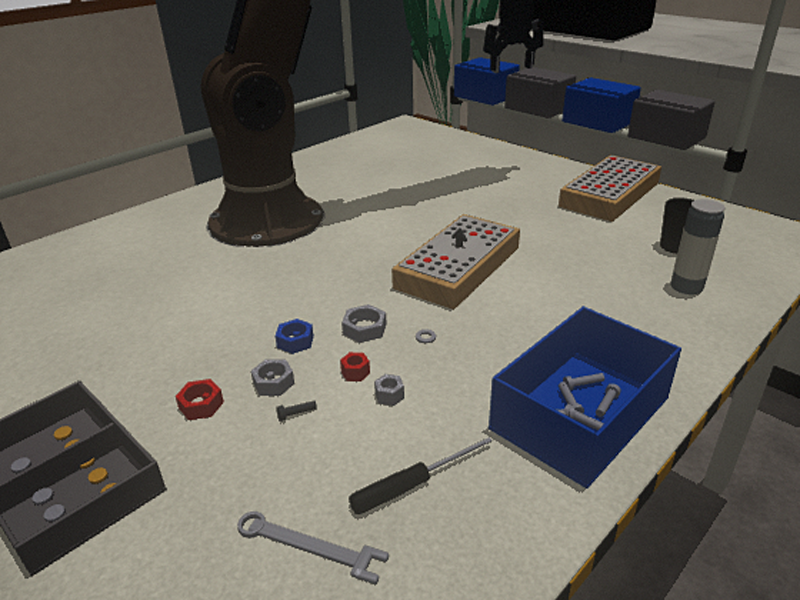

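View pics/side0.png

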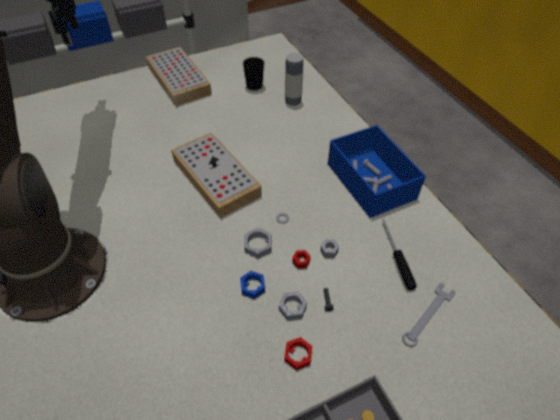

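Steel nuts in the side view: large at (258,241), medium at (293,304), small at (330,248). The blue one at (253,285) and the reds at (302,259) and (298,353) are look-alikes. The medium grey one should be nut_b; I'll measure the sizes and enlarge a crop to confirm.

```bash
cat > h.py <<'E'
import numpy as np,cv2,pickle
from scipy.spatial.transform import Rotation as Ro
def cam(c,s=None):
    if 'R' in c: return np.array(c['R']),np.array(c['t'])
    q=np.array(s['ee_rot']);T=np.eye(4);T[:3,:3]=Ro.from_quat(q[[1,2,3,0]]).as_matrix();T[:3,3]=s['tcp_pos']
    M=np.linalg.inv(T@np.array(c['hand_eye']));return M[:3,:3],M[:3,3]
def onz(c,uv,z,s=None):
    R,t=cam(c,s);uv=np.atleast_2d(np.float64(uv))
    d=np.c_[uv,np.ones(len(uv))]@np.linalg.inv(c['intrinsics']).T@R;o=-R.T@t
    return o+d*((z-o[2])/d[:,2])[:,None]
def proj(c,X,s=None):
    R,t=cam(c,s);p=(np.atleast_2d(X)@R.T+t)@np.array(c['intrinsics']).T;return p[:,:2]/p[:,2:]
E
python3 - <<'E'
from h import *
d=pickle.load(open('cap0.pkl','rb'));c=d['side'];im=c['color']
# local contrast to bench: segment greyish (less warm) pixels
f=im.astype(int);warm=f[:,:,0]-f[:,:,2]
print('bench rgb',im[300,200],im[330,340],'nut',im[241:243,245:249].tolist())
for n,(u,v),w in(('big',(258,241),22),('mid',(293,304),22),('small',(330,248),16)):
    bg=np.median(f[v-w:v+w,u-w:u+w].reshape(-1,3),0)
    m=((warm[v-w:v+w,u-w:u+w]<12)*255).astype(np.uint8)
    cs,_=cv2.findContours(m,cv2.RETR_EXTERNAL,cv2.CHAIN_APPROX_NONE)
    k=max(cs,key=cv2.contourArea)[:,0]+[u-w,v-w]
    P=onz(c,k,12)[:,:2];(ctr,(a,b),ang)=cv2.minAreaRect(P.astype(np.float32))
    print(n,bg,ctr,a,b,ang,'hull area',cv2.contourArea(k.astype(np.float32)))
for n,uv in(('scene',(458/800*560,246/600*420)),('side',(214,166))):
    print('stud base~',onz(d[n],uv,48))
a=cv2.resize(im[195:385,215:365],None,fx=3,fy=3,interpolation=cv2.INTER_CUBIC)
b=cv2.resize(im[125:225,160:270],None,fx=2.9,fy=2.9,interpolation=cv2.INTER_CUBIC)
o=np.zeros((600,800,3),np.uint8);o[:a.shape[0],:a.shape[1]]=a;o[:b.shape[0],470:470+b.shape[1]]=b
w=cv2.resize(d['wrist']['color'],(320,240));o[340:580,470:790]=w
cv2.imwrite('pics/crop1.png',o[:,:,::-1])
E
```

```text
bench rgb [151 153 143] [146 146 137] nut [[[125, 127, 132], [117, 120, 125], [94, 94, 102], [80, 81, 81]], [[124, 125, 132], [117, 115, 123], [102, 102, 104], [102, 102, 99]]]
big [151. 150. 141.] (467.7804260253906, -125.3792953491211) 128.2620086669922 108.10094451904297 64.62147521972656 hull area 1837.0
mid [149. 148. 139.] (470.6165771484375, -314.09869384765625) 103.73664093017578 96.76020812988281 64.69620513916016 hull area 1843.0
small [153. 152. 143.] (616.66162109375, -220.0109100341797) 94.44416809082031 75.79974365234375 61.418479919433594 hull area 955.5
stud base~ [[449.55542325 122.78533993  48.        ]]
stud base~ [[453.06137577 121.54718123  48.        ]]
```

View pics/crop1.png

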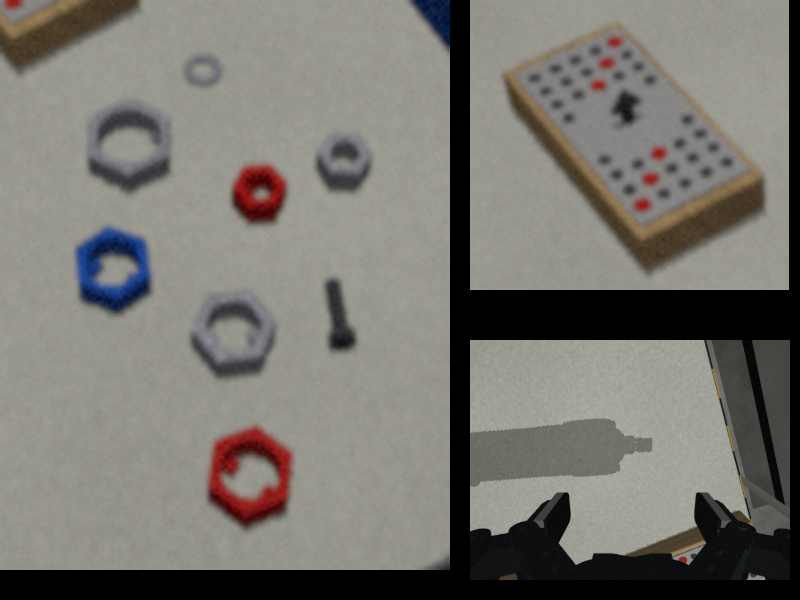

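The medium grey nut at crop (234,333), side view (293,304), is nut_b: steel, visible lugs, sized between the other two. The stud is near (452,122). I'm moving over the block for a close look.

>>> jog_arm --pt "-0.3 -0.28 0 0 0 0" --pt "-0.6 -0.56 0 0 0 0" --pt "-0.85 -0.79 0 0 0 0" --pt "-0.95 -0.88 0 0 0 0" --pt "-0.95 -0.88 0 0 0 0" --grip 1

```text
clock: 0.78
tcp_pos: [338.5, 348.6, 231.4]
ee_rot: [0.0, 0.183, 0.983, -0.001]
ft_force: [-1.1, 0.2, 0.9]
grip_width: 85.4
finger_force: 0.0
```

>>> jog_arm --pt "-0.25 -0.23 0 0 0 0.08" --pt "-0.5 -0.46 0 0 0 0.17" --pt "-0.75 -0.7 0 0 0 0.26" --pt "-0.95 -0.88 0 0 0 0.35" --pt "-0.95 -0.88 0 0 0 0.43" --pt "-0.95 -0.88 0 0 0 0.47" --pt "-0.95 -0.88 0 0 0 0.47"

```text
clock: 1.65
tcp_pos: [451.9, 121.9, 231.2]
ee_rot: [-0.0, 0.605, 0.796, -0.0]
ft_force: [-0.5, -0.3, 0.9]
grip_width: 85.0
finger_force: 0.0
```

```bash
cat > snap.py <<'E'
import sys;from h import *;from bench import robot
def snap(name):
    s=robot.state();c=robot.capture("wrist");pickle.dump((c,s),open(name+'.pkl','wb'))
    a=cv2.resize(c['color'],(800,600),interpolation=cv2.INTER_CUBIC);cv2.imwrite(f'pics/{name}.png',a[:,:,::-1])
    R=Ro.from_quat(np.array(s['ee_rot'])[[1,2,3,0]]).as_matrix()
    print(s['clock'],np.round(s['tcp_pos'],1),'toolx',np.round(R[:,0],3),'yaw_y',round(np.degrees(np.arctan2(R[1,1],R[0,1])),1),'q',np.round(s['qpos'],2),'F',np.round(s['ft_force'],1),'w',s['grip_width'])
if __name__=='__main__': snap(sys.argv[1])
E
python3 snap.py w1
```

```text
1.65 [451.9 121.9 231.2] toolx [-0.268  0.963  0.   ] yaw_y 15.5 q [-0.72  0.18  0.4   1.96 -0.08  1.02 -0.01] F [-0.5 -0.3  0.9] w 85.02966029946673
```

View pics/w1.png

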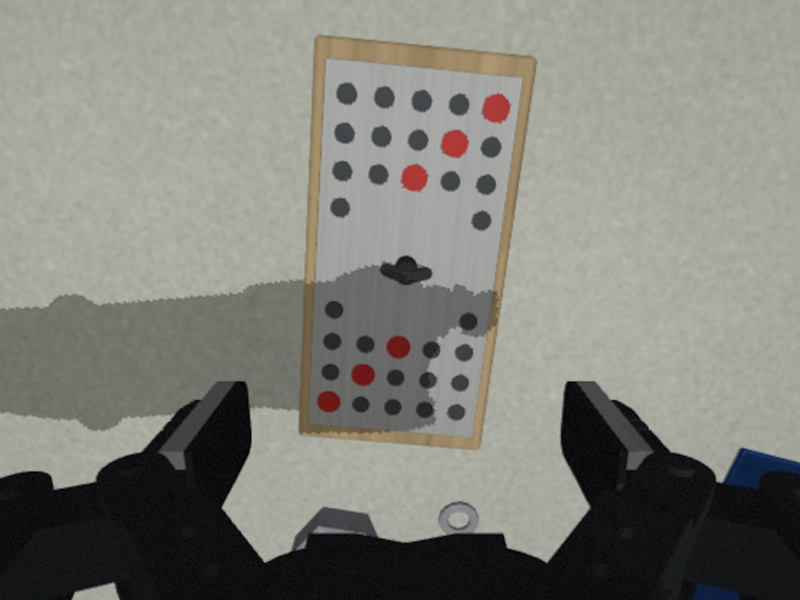

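The stud is at (405,270) on the plate. The corner holes at (346,94), (496,108), (329,401) and (456,412) give the block pose.

```bash
python3 - <<'E'
from h import *
c,s=pickle.load(open('w1.pkl','rb'))
im=c['color'];k=.7
hs=cv2.cvtColor(im,cv2.COLOR_RGB2HSV)
pts=[]
for uv in [(346,94),(496,108),(329,401),(456,412)]:
    u,v=[int(round(x*k)) for x in uv]
    p=im[v-12:v+13,u-12:u+13].astype(int);ref=im[v,u].astype(int)
    m=(np.abs(p-ref).sum(2)<60).astype(np.uint8);n,l,st,ce=cv2.connectedComponentsWithStats(m);i=l[12,12]
    pts.append(ce[i]+[u-12,v-12])
P=onz(c,pts,48,s)[:,:2];print(P.round(1))
ctr=P.mean(0);x=(P[1]-P[0]+P[3]-P[2])/2;y=(P[0]-P[2]+P[1]-P[3])/2
print('stud',ctr,'len',np.linalg.norm(x),np.linalg.norm(y),'barb ang',np.degrees(np.arctan2(x[1],x[0])),'y ang-90',np.degrees(np.arctan2(y[1],y[0]))-90)
print('tip check (z=84) pix->',onz(c,[(405*k,262*k)],84,s))
d=pickle.load(open('cap0.pkl','rb'))
for n,uv in(('side',(293,304)),('scene',(272*k,377*k))):
    c=d[n];f=c['color'].astype(int);u,v=map(int,uv);w=26
    p=f[v-w:v+w,u-w:u+w];wm=p[:,:,0]-p[:,:,2]
    m=cv2.medianBlur(((wm<1)*255).astype(np.uint8),3)
    N,l,st,ce=cv2.connectedComponentsWithStats(m);i=1+st[1:,4].argmax()
    kk=np.argwhere(l==i)[:,::-1]+[u-w,v-w];h=cv2.convexHull(kk.astype(np.int32))[:,0]
    X=onz(c,h,12)[:,:2];print(n,cv2.minAreaRect(X.astype(np.float32)),st[i])
E
```

```text
[[390.5 210.7]
 [476.6 226.2]
 [425.1  16.6]
 [511.3  32.2]]
stud [450.86159611 121.42963538] len 87.60419171585268 197.12243280538337 barb ang 10.20841383222284 y ang-90 10.116547228234353
tip check (z=84) pix-> [[448.04322983 130.53997481  84.        ]]
side ((466.9730529785156, -317.94830322265625), (66.40428161621094, 56.621795654296875), 40.09856414794922) [ 12  14  28  28 466]
scene ((420.6854553222656, -253.2323760986328), (54.32270431518555, 36.96186828613281), 42.213584899902344) [ 29   0  23  11 204]
```

>>> jog_arm --pt "-0.3 -0.08 0 0 0 0" --pt "-0.6 -0.16 0 0 0 0" --pt "-0.9 -0.23 0 0 0 0" --pt "-1 -0.26 0 0 0 0"

```text
clock: 2.2
tcp_pos: [454.9, -88.7, 231.6]
ee_rot: [0.001, 0.606, 0.795, -0.0]
ft_force: [0.4, 1.5, -0.1]
grip_width: 85.6
finger_force: 0.0
```

>>> jog_arm --pt "-0.25 -0.07 0 0 0 0.08" --pt "-0.5 -0.13 0 0 0 0.17" --pt "-0.75 -0.2 0 0 0 0.26" --pt "-0.95 -0.26 0 0 0 0.35" --pt "-1 -0.26 0 0 0 0.43" --pt "-1 -0.26 0 0 0 0.43" --pt "-1 -0.26 0 0 0 0.43"

```text
clock: 3.08
tcp_pos: [458.7, -290.7, 231.1]
ee_rot: [-0.0, 0.881, 0.474, 0.0]
ft_force: [-1.3, 0.8, 1.2]
grip_width: 85.7
finger_force: 0.0
```

```bash
python3 snap.py w2; python3 -c "
from h import *
c,s=pickle.load(open('w1.pkl','rb'))
print(proj(c,[[450.9,121.4,48],[450.9,121.4,84]],s)/.7)
p=c['color'][150:215,245:325];p=cv2.resize(p,None,fx=3,fy=3)
"
```

```text
3.075 [ 458.7 -290.7  231.1] toolx [0.551 0.834 0.   ] yaw_y -33.5 q [-0.12  0.36  0.8   1.82 -0.29  1.08  0.2 ] F [-1.3  0.8  1.2] w 85.66365287633896
[[405.56308336 265.47798895]
 [405.56548997 278.5866424 ]]
```

View pics/w2.png

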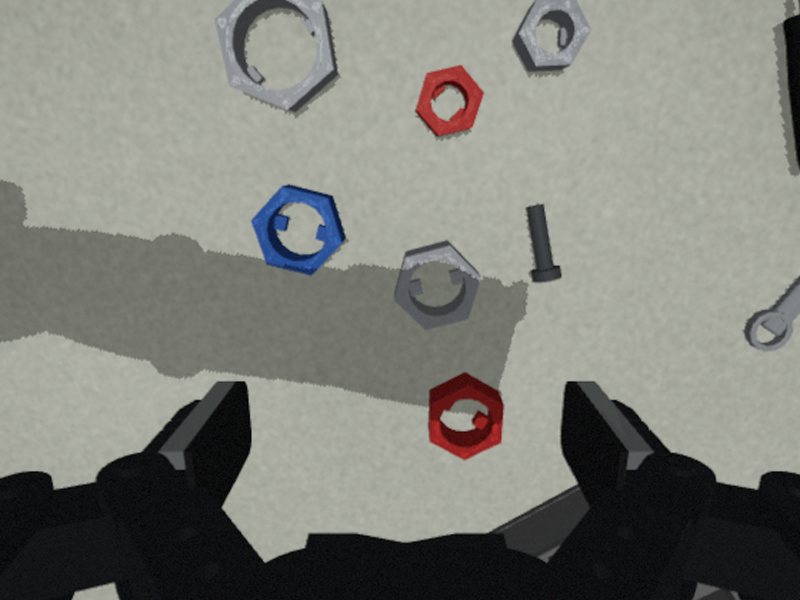

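The grey nut_b is at (437,285), half in shadow, with lugs at about (416,286) and (457,277). The blue one at (298,230) and the red at (465,415) are look-alikes. Next, its corners.

```bash
python3 - <<'E'
from h import *
c,s=pickle.load(open('w2.pkl','rb'));im=c['color']
u0,v0=265,160
p=im[v0:240,u0:345].astype(int)
wm=cv2.GaussianBlur((p[:,:,0]-p[:,:,2]).astype(np.float32),(0,0),.8)
m=((wm<3)*255).astype(np.uint8);m=cv2.morphologyEx(m,cv2.MORPH_OPEN,np.ones((3,3)))
cs,h=cv2.findContours(m,cv2.RETR_CCOMP,cv2.CHAIN_APPROX_NONE)
i=max(range(len(cs)),key=lambda j:cv2.contourArea(cs[j]))
hull=cv2.convexHull(cs[i]);ap=cv2.approxPolyDP(hull,2.2,True)[:,0]+[u0,v0]
print((ap/.7).round().tolist());print('z24',onz(c,ap,24,s).round(1).tolist());print('z0',onz(c,ap,0,s).round(1).tolist())
o=cv2.resize(im[v0:240,u0:345],None,fx=7,fy=7,interpolation=cv2.INTER_CUBIC)
o=cv2.convertScaleAbs(o,alpha=1.5)
for q in ap: cv2.circle(o,tuple(int(x) for x in (q-[u0,v0])*7+3),4,(255,0,0),-1)
cv2.imwrite('pics/c2.png',o[:,:,::-1])
E
```

```text
[[449.0, 241.0], [477.0, 271.0], [480.0, 281.0], [467.0, 319.0], [424.0, 329.0], [394.0, 301.0], [396.0, 283.0], [406.0, 251.0]]
z24 [[487.6, -297.5, 24.0], [492.8, -325.7, 24.0], [490.8, -332.7, 24.0], [469.4, -350.6, 24.0], [440.4, -340.2, 24.0], [433.9, -312.1, 24.0], [442.1, -301.6, 24.0], [459.9, -287.2, 24.0]]
z0 [[487.1, -301.8, 0.0], [492.7, -331.9, 0.0], [490.5, -339.5, 0.0], [467.6, -358.6, 0.0], [436.6, -347.5, 0.0], [429.7, -317.5, 0.0], [438.4, -306.3, 0.0], [457.4, -290.9, 0.0]]
```

View pics/c2.png

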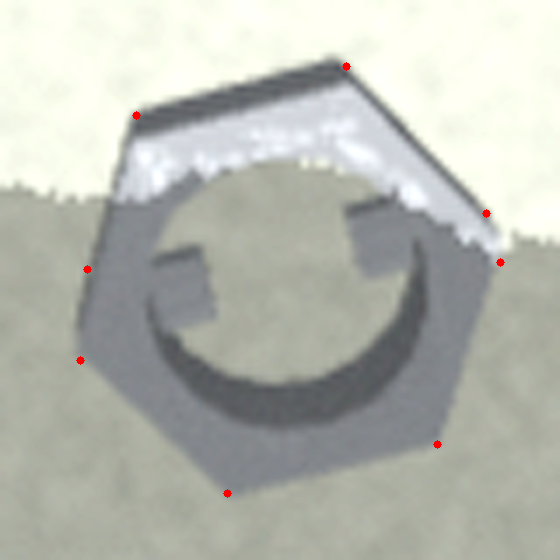

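```bash
python3 - <<'E'
from h import *
c,s=pickle.load(open('w2.pkl','rb'))
k=np.array([(139,134),(348,83),(503,245),(437,444),(227,493),(80,345)])/7-.43+[265,160]
P=onz(c,k,24,s)[:,:2];ctr=P.mean(0);r=P-ctr
print(ctr,np.linalg.norm(r,axis=1).round(1))
a=np.degrees(np.arctan2(r[:,1],r[:,0]));print(a.round(1))
an=(a-a[2]-np.array([60*(2-i)*1 for i in range(6)]));an=(an+180)%360-180
lug=a[2]+an.mean();print('lug axis deg',lug,'finger y axis deg',lug+90, lug-90)
R=Ro.from_quat(np.array(s['ee_rot'])[[1,2,3,0]]).as_matrix()
d=R.T@np.r_[ctr-s['tcp_pos'][:2],0];print('shift tool',d/200)
E
```

```text
[ 463.77655021 -320.2023838 ] [30.9 30.7 30.6 30.9 30.8 30.3]
[  99.4   42.1  -20.4  -79.5 -139.4  160.9]
lug axis deg -19.501330291501784 finger y axis deg 70.49866970849821 -109.50133029150179
shift tool [-0.1088302   0.10259894 -0.00011676]
```

Centre (463.8,-320.2), corner radius 30.7 against 31 given, so this is nut_b. I'll grasp across the flats at -49.5°: turn 16°, then go down.

>>> jog_arm --pt "-0.05 0.05 0 0 0 0.07" --pt "-0.109 0.103 0.1 0 0 0.14" --pt "-0.109 0.103 0.35 0 0 0.14" --pt "-0.109 0.103 0.6 0 0 0.14" --pt "-0.109 0.103 0.8 0 0 0.14" --pt "-0.109 0.103 0.9 0 0 0.14" --pt "-0.109 0.103 0.9 0 0 0.14"

```text
clock: 4.0
tcp_pos: [462.8, -320.0, 50.2]
ee_rot: [-0.001, 0.939, 0.345, -0.001]
ft_force: [0.1, -0.0, 1.3]
grip_width: 85.3
finger_force: 0.0
```

```bash
python3 snap.py w3
```

```text
4.0 [ 462.8 -320.    50.2] toolx [ 0.762  0.647 -0.   ] yaw_y -49.7 q [ 0.04  0.64  0.68  1.95 -0.58  0.76  0.2 ] F [ 0.1 -0.   1.3] w 85.31675358360124
```

View pics/w3.png

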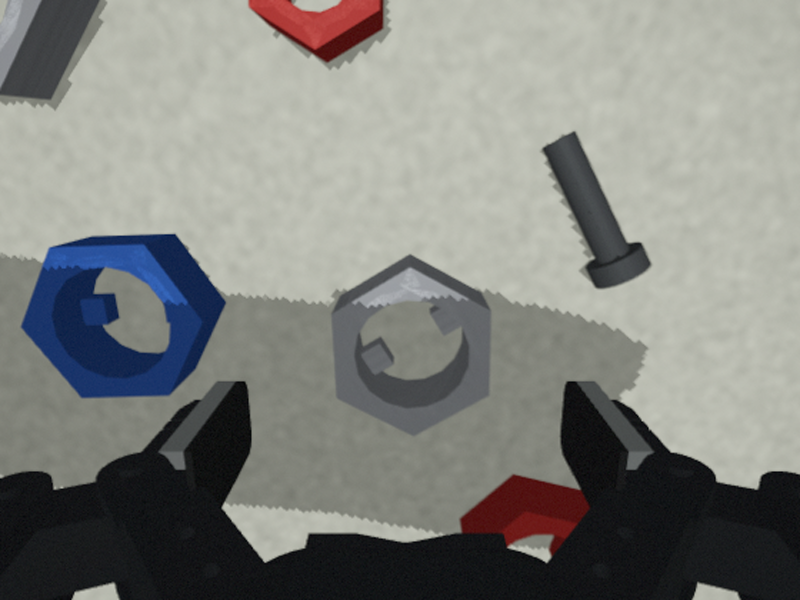

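Nut_b at (411,345) is square between the fingers. Going down 46 mm and gripping.

>>> jog_arm --pt "0 0.005 0.12 0 0 0" --pt "0 0.005 0.2 0 0 0" --pt "0 0.005 0.23 0 0 0" --pt "0 0.005 0.23 0 0 0"

```text
clock: 4.55
tcp_pos: [464.0, -322.3, 5.5]
ee_rot: [-0.0, 0.939, 0.343, 0.0]
ft_force: [0.6, -0.2, 1.1]
grip_width: 85.5
finger_force: 0.0
```

>>> jog_arm --pt "0 0 0 0 0 0" --pt "0 0 0 0 0 0" --pt "0 0 0 0 0 0" --pt "0 0 0 0 0 0" --pt "0 0 0 0 0 0" --pt "0 0 0 0 0 0" --grip -1

```text
clock: 5.3
tcp_pos: [464.3, -322.5, 6.2]
ee_rot: [0.0, 0.939, 0.343, 0.0]
ft_force: [-1.1, 1.1, 8.2]
grip_width: 52.7
finger_force: 62.5
```

Gripped at 52.7 mm. Lift and go halfway towards the stud.

>>> jog_arm --pt "0 0 -0.1 0 0 0" --pt "0 0 -0.3 0 0 0" --pt "0 0 -0.55 0 0 0" --pt "0 0 -0.7 0 0 0" --pt "0 0 -0.75 0 0 0"

```text
clock: 5.92
tcp_pos: [464.5, -322.9, 157.8]
ee_rot: [0.001, 0.939, 0.343, 0.001]
ft_force: [0.4, 0.2, -3.0]
grip_width: 52.8
finger_force: 64.7
```

>>> jog_arm --pt "0.1 -0.12 0 0 0 -0.08" --pt "0.27 -0.34 0 0 0 -0.16" --pt "0.44 -0.56 0 0 0 -0.24" --pt "0.6 -0.76 0 0 0 -0.32" --pt "0.69 -0.87 0 0 0 -0.4" --pt "0.69 -0.87 0 0 0 -0.4"

```text
clock: 6.68
tcp_pos: [456.6, -97.7, 154.8]
ee_rot: [-0.001, 0.73, 0.684, -0.0]
ft_force: [-0.3, 0.2, -2.5]
grip_width: 52.4
finger_force: 64.6
```

```bash
python3 snap.py w4
```

```text
6.675 [456.6 -97.7 154.8] toolx [0.064 0.998 0.001] yaw_y -3.7 q [-0.4   0.3   0.63  2.08 -0.24  0.84  0.3 ] F [-0.3  0.2 -2.5] w 52.36447911096221
```

View pics/w4.png

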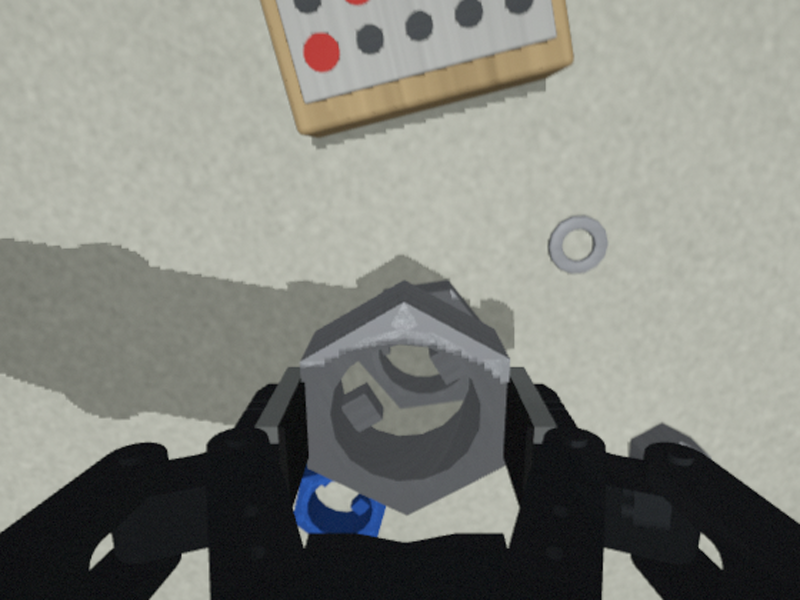

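The nut is level in the grip, with top corners at (404,304) and (407,514). I'll compute its offset from the TCP and the remaining move.

```bash
python3 - <<'E'
from h import *
c,s=pickle.load(open('w4.pkl','rb'))
R=Ro.from_quat(np.array(s['ee_rot'])[[1,2,3,0]]).as_matrix();t=np.array(s['tcp_pos'])
for zz in (172,174):
    P=onz(c,np.array([(404,304),(407,514)])*.7,zz,s);L=(P-t)@R
    print(zz,L.round(1).tolist(),np.linalg.norm(P[1]-P[0]),'mid',L.mean(0))
d=np.array([450.9,121.4])-t[:2];print('remain',R.T@np.r_[d,0]/200,'turn deg',70.2+3.7,-np.radians(73.9)/2)
E
```

```text
172 [[31.9, -1.4, -17.2], [-28.9, -0.7, -17.3]] 60.76651834481927 mid [  1.52256034  -1.04170104 -17.22645964]
174 [[32.5, -1.4, -19.2], [-27.3, -0.7, -19.3]] 59.78675880509116 mid [  2.59010187  -1.04014974 -19.22510908]
remain [ 1.0912298  -0.09888501  0.00154815] turn deg 73.9 -0.6448991586119048
```

>>> jog_arm --pt "0.25 -0.02 0 0 0 -0.08" --pt "0.5 -0.05 0 0 0 -0.16" --pt "0.75 -0.07 0 0 0 -0.24" --pt "0.9 -0.08 0 0 0 -0.32" --pt "1 -0.093 0 0 0 -0.4" --pt "1 -0.093 0 0 0 -0.48" --pt "1 -0.093 0 0 0 -0.56" --pt "1 -0.093 0 0 0 -0.64" --pt "1 -0.093 0 0 0 -0.645" --pt "1 -0.093 0 0 0 -0.645"

```text
clock: 7.98
tcp_pos: [452.8, 99.6, 155.1]
ee_rot: [-0.0, 0.177, 0.984, -0.0]
ft_force: [0.3, -0.5, -2.1]
grip_width: 52.8
finger_force: 64.5
```

```bash
python3 - <<'E'
from snap import *
snap('w5');c,s=pickle.load(open('w5.pkl','rb'))
R=Ro.from_quat(np.array(s['ee_rot'])[[1,2,3,0]]).as_matrix()
print(R.T@np.r_[np.array([452,121])-s['tcp_pos'][:2],54-s['tcp_pos'][2]]/200)
E
```

```text
7.975 [452.8  99.6 155.1] toolx [-0.937  0.349  0.   ] yaw_y 69.6 q [-0.56  0.26  0.28  2.07 -0.1   0.82  0.99] F [ 0.3 -0.5 -2.1] w 52.79969681715511
[0.04093183 0.09910186 0.50545785]
```

>>> jog_arm --pt "0.041 0.099 0 0 0 0" --pt "0.041 0.099 0.1 0 0 0" --pt "0.041 0.099 0.2 0 0 0" --pt "0.041 0.099 0.23 0 0 0" --pt "0.041 0.099 0.23 0 0 0"

```text
clock: 8.65
tcp_pos: [451.8, 121.7, 109.3]
ee_rot: [-0.0, 0.175, 0.985, -0.0]
ft_force: [-0.5, 1.0, -2.4]
grip_width: 52.2
finger_force: 64.5
```

```bash
python3 - <<'E'
from snap import *
snap('w6');c,s=pickle.load(open('w6.pkl','rb'))
R=Ro.from_quat(np.array(s['ee_rot'])[[1,2,3,0]]).as_matrix()
print(R.T@np.r_[np.array([452,121])-s['tcp_pos'][:2],54-s['tcp_pos'][2]]/200)
print('tip pix in 800',proj(c,[[450.9,121.4,84]],s)/.7)
d=robot.capture('side');print(proj(d,[[450.9,121.4,84]]))
o=np.zeros((560,800,3),np.uint8)
o[:,:400]=cv2.resize(c['color'][170:380,205:355],(400,560),interpolation=cv2.INTER_CUBIC)
o[:,400:]=cv2.resize(d['color'][90:230,164:264],(400,560),interpolation=cv2.INTER_CUBIC)
cv2.imwrite('pics/c6.png',o[:,:,::-1])
E
```

```text
8.65 [451.8 121.7 109.3] toolx [-0.939  0.345  0.   ] yaw_y 69.8 q [-0.58  0.34  0.25  2.11 -0.13  0.71  0.98] F [-0.5  1.  -2.4] w 52.21171404928522
[-0.00234516 -0.00285711  0.27645055]
tip pix in 800 [[405.38107815 360.33713854]]
[[211.83227147 156.45060898]]
```

View pics/c6.png

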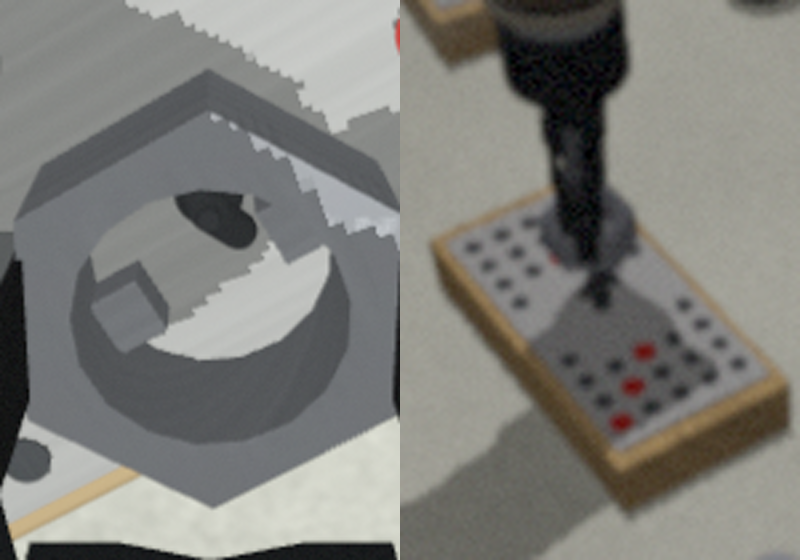

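The stud tip shows inside the bore at crop (207,215), within 1 mm of the expected spot, with the lugs crosswise. Going down.

>>> jog_arm --pt "-0.002 -0.003 0.06 0 0 0" --pt "-0.002 -0.003 0.12 0 0 0" --pt "-0.002 -0.003 0.17 0 0 0" --pt "-0.002 -0.003 0.22 0 0 0" --pt "-0.002 -0.003 0.25 0 0 0" --pt "-0.002 -0.003 0.26 0 0 0" --pt "-0.002 -0.003 0.26 0 0 0"

```text
clock: 9.62
tcp_pos: [452.1, 121.2, 57.3]
ee_rot: [0.0, 0.175, 0.985, 0.0]
ft_force: [-0.0, -0.0, -2.2]
grip_width: 52.8
finger_force: 64.6
```

>>> jog_arm --pt "0 0 0.01 0 0 0" --pt "0 0 0.01 0 0 0.08" --pt "0 0 0.01 0 0 0.16" --pt "0 0 0.01 0 0 0.24" --pt "0 0 0.01 0 0 0.32" --pt "0 0 0.01 0 0 0.4" --pt "0 0 0.01 0 0 0.48" --pt "0 0 0.01 0 0 0.56" --pt "0 0 0.01 0 0 0.64" --pt "0 0 0.01 0 0 0.72" --pt "0 0 0.01 0 0 0.782" --pt "0 0 0.01 0 0 0.782"

```text
clock: 11.12
tcp_pos: [452.0, 121.4, 55.4]
ee_rot: [0.0, 0.817, 0.576, 0.0]
ft_force: [-0.2, 0.4, -3.5]
grip_width: 52.7
finger_force: 64.6
```

>>> jog_arm --pt "0 0 0.005 0 0 0" --pt "0 0 0.008 0 0 0" --pt "0 0 0.008 0 0 0"

```text
clock: 11.5
tcp_pos: [452.1, 121.3, 54.2]
ee_rot: [-0.0, 0.817, 0.576, 0.0]
ft_force: [-3.1, 0.6, 7.4]
grip_width: 52.5
finger_force: 65.7
```

```bash
python3 snap.py w7
```

```text
11.5 [452.1 121.3  54.2] toolx [0.336 0.942 0.001] yaw_y -19.6 q [-0.87  0.5   0.67  2.18 -0.53  0.63 -0.16] F [-3.1  0.6  7.4] w 52.4755058931069
```

Contact with the plate at the expected height (7 N) and lug axis at 10.4° against barbs at 10.2°. I'll open the gripper and retreat straight up.

>>> jog_arm --pt "0 0 0 0 0 0" --pt "0 0 0 0 0 0" --pt "0 0 0 0 0 0" --pt "0 0 0 0 0 0" --pt "0 0 0 0 0 0" --pt "0 0 0 0 0 0" --grip 1

```text
clock: 12.3
tcp_pos: [452.0, 121.2, 53.7]
ee_rot: [0.0, 0.818, 0.576, -0.0]
ft_force: [0.4, -0.3, 0.6]
grip_width: 85.6
finger_force: 0.0
```

>>> jog_arm --pt "0 0 -0.1 0 0 0" --pt "0 0 -0.3 0 0 0" --pt "0 0 -0.5 0 0 0" --pt "0 0 -0.65 0 0 0" --pt "0 0 -0.7 0 0 0" --pt "0 0 -0.7 0 0 0"

```text
clock: 13.05
tcp_pos: [452.0, 121.5, 193.7]
ee_rot: [-0.0, 0.818, 0.576, 0.0]
ft_force: [0.3, 1.0, -0.6]
grip_width: 85.3
finger_force: 0.0
```

```bash
python3 snap.py w8
```

```text
13.05 [452.  121.5 193.7] toolx [0.337 0.942 0.001] yaw_y -19.7 q [-1.08  0.28  0.88  2.04 -0.27  0.94 -0.4 ] F [ 0.3  1.  -0.6] w 85.34776963651768
```

View pics/w8.png

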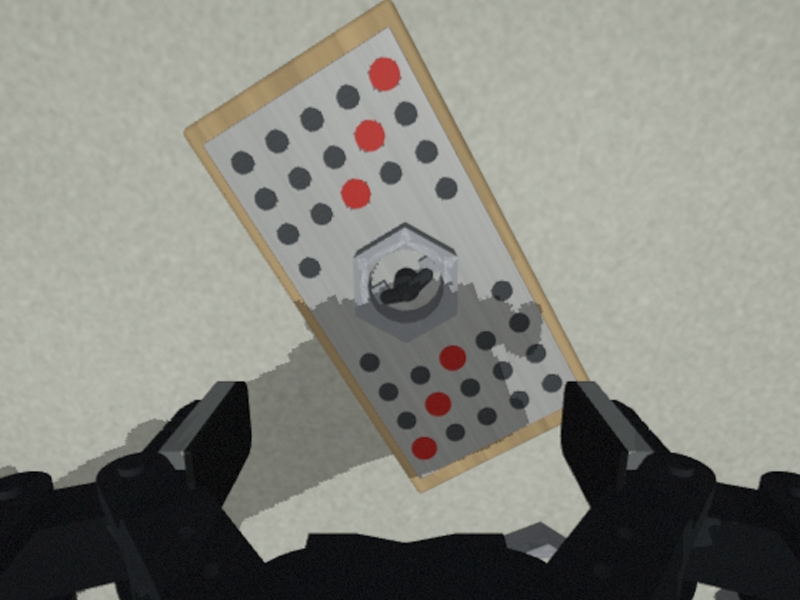

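The nut lies flat round the stud at (405,283), lugs at (378,288) and (430,262) under the barbs, and the gripper is clear. I'm handing in.

```bash
python3 -c "
from bench import robot
print(robot.hand_in())"
```

```text
the job is handed in; nothing more can be done
None
```

I put the 54 mm nut (nut_b) flat on the plate over the stud, turned it a quarter so its lugs sit under the barbs, released it and handed the job in at about 13 s; the hand-in gave no verdict.

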